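# Count to the third gap and push the spice jar home

## Task

Starting at the end of the ash rack with the black peg, run a closed fingertip along the tops of the dividers to count the gaps, touching the first four dividers one after another (the fourth is the far side of the third gap). Then, with the fingers only pushing, slide the standing spice jar with the terracotta band along the drawer floor into that third gap until it is fully home against the back, upright. It is glass: push it gently, do not squeeze, lift or tip it, and leave the bowl, funnel and spoons where they are.

Things in the scene. Friction and masses are not known exactly. Their poses are not given: they have to be found in the camera images.
- rack: Fixed white ash rack of 7 dividers making 6 gaps, each 48 mm wide (58 mm apart), open at front (-x, towards the robot) and top. Origin: middle of the row, at drawer-floor level; x into the gaps, y along the row to the left, z up. Gap middles at y = +145, +87, +29, -29, -87, -145 mm, so the third gap from the black peg is y = +29 if the peg is on the +y side, else -29. Place and turn vary.
- rack_back (a point): Middle of the top edge of the rack's back wall: 26 mm above the drawer floor, at rack x = +10 mm, y = 0, on the face that stops the jar. With the jar fully home its axis is at rack x = -11 mm and its near side sticks out 10 mm in front of the dividers. The gaps have no floor of their own: the jar slides in level.
- drawer_in (a point): Centre of the floor of the fixed birch drawer (0.66 m along x, 0.92 m along y) on which everything stands; the floor is 6 mm above the work surface, the walls reach 70 mm above it.
- div1: Divider 1 of 7 of the rack, counted from the +y end: white ash, 10 mm thick, 32 mm long, 40 mm high, flat top, front end rounded (radius 5 mm). Origin on its underside on drawer-floor level; its axes are the rack's, and it reaches from x = -22 to +10 mm. Rigid.
- div2: Divider 2 of 7 of the rack, counted from the +y end: white ash, 10 mm thick, 32 mm long, 40 mm high, flat top, front end rounded (radius 5 mm). Origin on its underside on drawer-floor level; its axes are the rack's, and it reaches from x = -22 to +10 mm. Rigid.
- div3: Divider 3 of 7 of the rack, counted from the +y end: white ash, 10 mm thick, 32 mm long, 40 mm high, flat top, front end rounded (radius 5 mm). Origin on its underside on drawer-floor level; its axes are the rack's, and it reaches from x = -22 to +10 mm. Rigid.
- div4: Divider 4 of 7 of the rack, counted from the +y end: white ash, 10 mm thick, 32 mm long, 40 mm high, flat top, front end rounded (radius 5 mm). Origin on its underside on drawer-floor level; its axes are the rack's, and it reaches from x = -22 to +10 mm. Rigid.
- div5: Divider 5 of 7 of the rack, counted from the +y end: white ash, 10 mm thick, 32 mm long, 40 mm high, flat top, front end rounded (radius 5 mm). Origin on its underside on drawer-floor level; its axes are the rack's, and it reaches from x = -22 to +10 mm. Rigid.
- div6: Divider 6 of 7 of the rack, counted from the +y end: white ash, 10 mm thick, 32 mm long, 40 mm high, flat top, front end rounded (radius 5 mm). Origin on its underside on drawer-floor level; its axes are the rack's, and it reaches from x = -22 to +10 mm. Rigid.
- div7: Divider 7 of 7 of the rack, counted from the +y end: white ash, 10 mm thick, 32 mm long, 40 mm high, flat top, front end rounded (radius 5 mm). Origin on its underside on drawer-floor level; its axes are the rack's, and it reaches from x = -22 to +10 mm. Rigid.
- peg_black: Matte black round peg, 22 mm across and 30 mm high, fixed just outside one end of the row (rack y = +192 or -192 mm). Counting starts at this end. Origin at its underside.
- peg_ash: The same peg in pale ash, at the other end of the row. Origin at its underside.
- jar: The spice jar to push: closed clear glass cylinder 42 mm across, stainless screw lid, terracotta band, 70 mm high in all, about 0.13 kg. Upright and loose on the drawer floor, 90 to 115 mm in front of the rack origin, within 110 mm either side of its middle. Origin: centre of its underside, z up. Slides easily (1 to 2 N); pushed low down it does not tip.
- bowl: Small grey ceramic pinch bowl, 72 mm across, 34 mm high, loose, in front of the rack, off one end; leave it. Origin at the centre of its underside.
- funnel: Grey-green hard silicone funnel standing mouth down, 68 mm across, 58 mm high, loose, in front of the rack, off the other end; leave it. Origin at the centre of its underside.
- spoons: Matte black aluminium measuring spoon set lying flat behind the rack, about 110 mm long, 14 mm high, loose; leave it. Origin at its middle, on the floor; x from the handles' joined end to the bowls.
Not all that is in view belongs to the job. What is shaped like the jar but blue or green is not meant.

How it is judged:
By the outcome, as a careful person would: the job done as asked, in the order asked, and still so for the second after the job is handed in, with the robot touching nothing.
It also fails if it takes over 61 s, if anything falls off the work surface, if the arm or the gripper's body presses on something with over 40 N, if the wrist force passes 120 N, or if a joint passes its speed limit or range.

## Robot

A 6-joint arm with a two-finger parallel gripper is mounted at the origin on the work surface. World frame = base frame: x ahead of the robot, y to its left, z up, the work surface at z = 0. Lengths are in m, angles in rad, forces in N, time in s.
With the tool pointing down it reaches from about 0.325 to 0.875 m from the base axis. Payload 4.4 kg.
Tool frame: the origin (TCP) lies at the very end of the fingers, on their centre line; the grasp point (between the pads) lies 19 mm behind it; z points along the fingers, y is the line along which they close (so a half turn about z gives the same grasp; the last joint's range is limited). The gripper opens to 85 mm and grips with 20 to 120 N. Pads are 22 mm wide; open, the fingers measure 114 mm over their backs; the gripper's body (76 mm by 85 mm) begins 54 mm behind the grasp point. The pads swing forward as they close: fully open they stand 13 mm farther back than shut.
Start: joints at [-1.405, 0.207, 1.542, -0, 1.393, -0.15], TCP at [0.179, -0.546, 0.206] pointing down, gripper open.
Joint ranges: [-2.73, 2.73], [-0.86, 2.22], [0.23, 2.46], [-1.11, 4.25], [0.08, 2.63], [-2.82, 2.82]. Speed limits (rad/s): [2.79, 2.79, 3.14, 3.14, 3.14, 3.14].

## Interface

Orientations are given as [roll, pitch, yaw] about the fixed x, y, z axes, in that order (R = Rz(yaw) Ry(pitch) Rx(roll)).
In Python, from plant import arm gives the robot as it stands.
- The arm moves only by the tool apply_moves, never from a script. Its argument "series" is a list of rows, each a list of 6 numbers: the shift along the tool's x, y, z in mm, then the turn, a rotation vector about the tool's x, y, z in rad. A call has 1 to 20 rows; each row shifts and turns the commanded pose from where the row before left it, along the tool's axes as they then stand; what a row does not reach is not made up. A row lasts 1/12 s, in which the tool goes at most 41.7 mm and 7.16 degrees, less where a joint would pass 70% of its speed; a pose out of reach is approached as far as the arm can. A call with a gripper value outside its range is refused whole. "claw" is the finger opening in mm, from 0 to 85.4, set as the call begins (left out, the last holds). The fingers move at their own pace and stop on an object; "grip_force" is the grip in N (left out, the last holds). Time passes only in rows, so rows that do not move let the fingers close. It gives the time, the measured TCP pose, the force, the opening and the grip force at its end, in the units of the state.
- arm.sense(): the state, without advancing time (a new reading comes with each control period).
- arm.capture(name): name is "scene" or "top" or "wrist"; returns a dict with "frame" (384x512x3 uint8, red, green, blue), "camera_matrix" (3x3 intrinsics, pixels), "cam_to_world" (4x4, takes a point from camera to world coordinates). Camera axes: x right, y up, looking along -z (the intrinsics and any distortion apply to the point x, -y, -z); pixel columns grow to the right and rows downward; lengths in m; the calibration is good to about 2 mm. A picture is of the moment at which its call begins. There is no depth.
- arm.hand_in(): hands the job in; it is judged then, once.
The state is a dict: "time_s": time; "q": joint angles; "qvel": joint speeds; "tau": joint torques, N m; "tcp_pos": TCP position; "tool_rot": TCP orientation; "ft_force": force on the tool from outside, world axes, zero at the start; "moment": the same for the moment, N m; "gripper_width": finger opening in m; "gripper_force": force on a finger pad.
Only numpy, scipy, OpenCV 4.12 (cv2) and the standard library are available. Lean on these libraries where they do the work, as an engineer would, in place of code of your own. Each camera call takes 0.05 s, during which the arm holds its last target. There are 200 camera calls.

## Working session

There is one attempt and no reset: what is moved stays moved. The work goes in short steps, Python scripts to look and compute and a tool call to move; the robot and the scene stay as the last step left them, time stands still between calls to the robot, and variables do not carry over. Pictures are saved under pics/ and viewed, at most 11 in all, crops included, and the job is handed in when it is done.

Besides the shell and the picture viewer there is one more tool, called in YAML: its name, and indented under it one key for each argument. apply_moves: Moves the arm, as the interface text tells. Its arguments: {"type":"object","properties":{"series":{"type":"array","items":{"type":"array","items":{"type":"number"}}},"claw":{"type":"number"},"grip_force":{"type":"number"}},"required":["series"]}

```bash
mkdir -p pics; ls; python3 - <<'E'
from plant import arm
import cv2
for n in("scene","top"):
    c=arm.capture(n); cv2.imwrite(f"pics/{n}0.png",c["frame"][:,:,::-1]); print(c["camera_matrix"],c["cam_to_world"], c.keys())
s=arm.sense(); print(s)
E
```

```text
pics
[[411.47407122   0.         255.52513764]
 [  0.         411.47407122 187.56147731]
 [  0.           0.           1.        ]] [[ 0.6740777  -0.42332642  0.6053214   1.11675841]
 [ 0.73846076  0.36715603 -0.56557241 -0.65314676]
 [ 0.01717434  0.82824585  0.56010165  0.67049704]
 [ 0.          0.          0.          1.        ]] dict_keys(['frame', 'camera_matrix', 'cam_to_world'])
[[379.26276822   0.         249.67721984]
 [  0.         379.26276822 189.06063023]
 [  0.           0.           1.        ]] [[ 0.02103831  0.99826285 -0.05503343  0.4319894 ]
 [-0.99973294  0.02153192  0.00839173 -0.03884001]
 [ 0.00956213  0.05484219  0.99844925  1.14512274]
 [ 0.          0.          0.          1.        ]] dict_keys(['frame', 'camera_matrix', 'cam_to_world'])
{'time_s': 0.1, 'q': array([-1.40447197e+00,  2.07370450e-01,  1.54284520e+00, -3.71302932e-06,
        1.39349065e+00, -1.50487970e-01]), 'qvel': array([-0.00013786,  0.00097368, -0.00166062, -0.00039401,  0.00107659,
       -0.00075831]), 'tau': array([-7.14439102e-04, -3.84090900e+01, -2.92547536e+01, -2.22769063e-04,
        4.87992089e-03, -2.17253279e-05]), 'tcp_pos': array([ 0.17900412, -0.54563837,  0.2047055 ]), 'tool_rot': array([-3.13950235e+00, -3.13265940e-04,  3.16812659e-01]), 'ft_force': array([ 0.15645818,  0.71606512, -0.33014479]), 'moment': array([-0.03110272, -0.04264864, -0.020266  ]), 'gripper_force': 0.0, 'gripper_width': 0.08525290022646262}
```

View pics/top0.png

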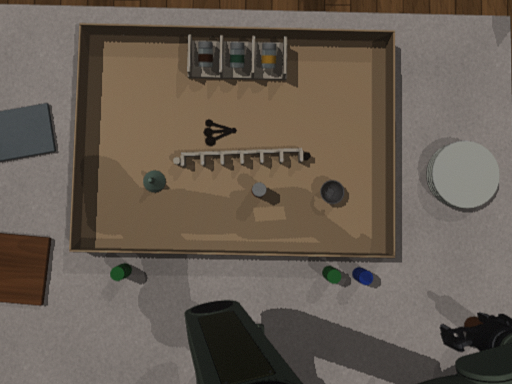

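View pics/scene0.png

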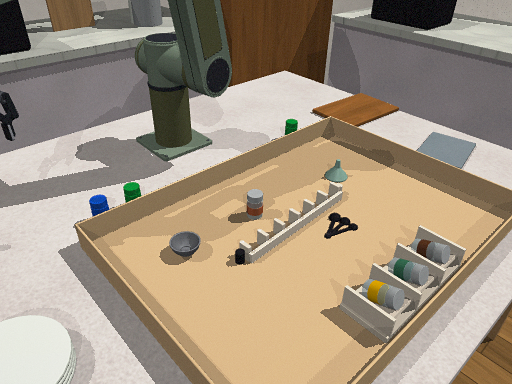

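The top view shows the black peg at (307,156), on the robot's right (-y), the ash peg at (178,160), the jar lid at (260,189), the bowl at (332,191), the funnel at (154,181) and the spoons at (218,131).

Jar candidates in the scene view:
- The standing jar with the terracotta band, at (255,205).
- Blue and green jars outside the drawer, at (99,205), (132,192) and (291,127).
- Lying jars in the other rack, at (385,293), (408,270) and (432,250).

Only the one at (255,205) is standing in the drawer with a terracotta band. I'll confirm it in an enlarged crop.

```bash
cat > h.py <<'E'
import numpy as np
def ray(c,u,v):
    K=c["camera_matrix"];T=c["cam_to_world"]
    d=np.array([(u-K[0,2])/K[0,0],-(v-K[1,2])/K[1,1],-1.]);return T[:3,3],T[:3,:3]@d
def onz(c,u,v,z):
    o,d=ray(c,u,v);return o+d*(z-o[2])/d[2]
def pix(c,p):
    K=c["camera_matrix"];T=c["cam_to_world"]
    q=T[:3,:3].T@(np.array(p)-T[:3,3]);return np.array([K[0,2]+K[0,0]*q[0]/-q[2],K[1,2]-K[1,1]*q[1]/-q[2]])
E
python3 - <<'E'
from plant import arm
import cv2,numpy as np
c=arm.capture("top");f=c["frame"][:,:,::-1]
s=arm.capture("scene")["frame"][:,:,::-1]
a=cv2.resize(f[135:215,165:325],(800,400),interpolation=cv2.INTER_CUBIC)
b=cv2.resize(s[170:270,160:360],(400,200),interpolation=cv2.INTER_CUBIC)
o=np.zeros((600,800,3),np.uint8);o[:400]=a;o[400:,:400]=b;cv2.imwrite("pics/crop1.png",o)
np.save("top0.npy",f)
E
```

```text
(no output)
```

View pics/crop1.png

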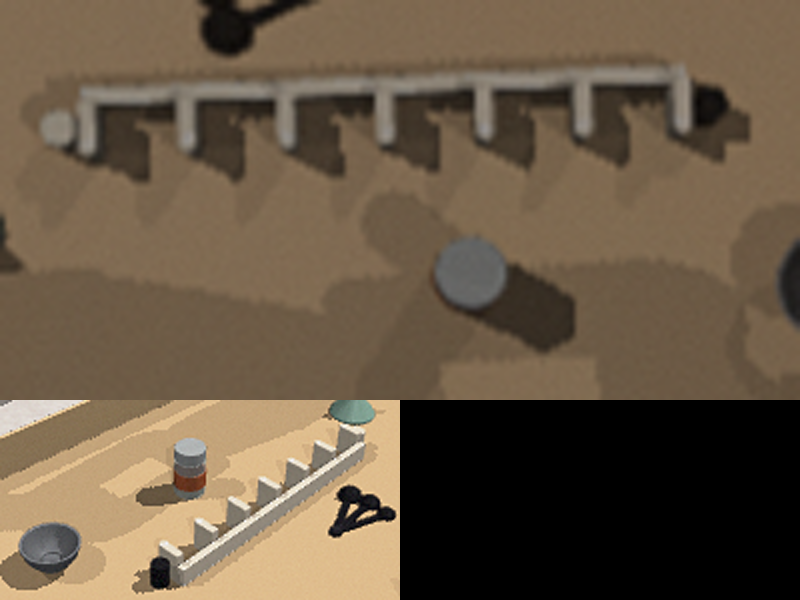

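The crop confirms the target: a standing jar with a steel lid and terracotta band, lid centre at (470,272). The divider front tips run from (683,132) next to the black peg to (88,157), so counting starts at div7 and the target gap lies between div5 and div4 (rack y = -29).

```bash
python3 - <<'E'
from plant import arm
from h import *
c=arm.capture("top")
U=lambda X,Y:((X+.5)/5-.5+165,(Y+.5)/5-.5+135)
t=np.array([[683,132],[584,138],[484,142],[386,147],[288,150],[188,153],[88,157]])
P=np.array([onz(c,*U(*p),.046)[:2] for p in t]);print(P.round(4))
ry=np.array([-174,-116,-58,0,58,116,174])/1000
fx=np.polyfit(ry,P[:,0],1);fy=np.polyfit(ry,P[:,1],1);print(fx,fy)
yaw=np.arctan2(-fx[0],fy[0]);R=np.array([[np.cos(yaw),-np.sin(yaw)],[np.sin(yaw),np.cos(yaw)]])
O=np.array([fx[1],fy[1]])+R@[.022,0];print("yaw",yaw,"origin",O)
print("pegb",onz(c,*U(708,104),.036),O+R@[0,-.192],"pega",onz(c,*U(58,128),.036),O+R@[0,.192])
J=onz(c,*U(470,272),.076)[:2];print("jar",J,"rack",R.T@(J-O))
s=arm.sense();print(s['tcp_pos'],s['tool_rot'],s['ft_force'])
E
```

```text
[[ 0.5778 -0.1967]
 [ 0.573  -0.1389]
 [ 0.5694 -0.0806]
 [ 0.5652 -0.0236]
 [ 0.5621  0.0334]
 [ 0.5591  0.0915]
 [ 0.5555  0.1495]]
[-0.06282563  0.56600456] [ 0.99339937 -0.02364241]
yaw 0.06315895596208357 origin [ 0.5879607  -0.02225384]
pegb [ 0.59605936 -0.21264316  0.036     ] [ 0.60007916 -0.21387102] pega [0.5733086  0.16929634 0.036     ] [0.57584224 0.16936334]
jar [ 0.49163312 -0.07301526] rack [-0.09933942 -0.0445803 ]
[ 0.17904029 -0.54601133  0.20519886] [-3.14047640e+00 -1.28016828e-04  3.16848549e-01] [ 0.02680671 -0.06201872 -0.13030923]
```

apply_moves:
  series:
    - [0,0,0,0,0,0.085]
    - [0,0,0,0,0,0.085]
    - [0,0,0,0,0,0.084]
    - [27,-20,0,0,0,0]
    - [27,-20,0,0,0,0]
    - [27,-20,0,0,0,0]
    - [27,-20,0,0,0,0]
    - [27,-20,0,0,0,0]
    - [27,-20,0,0,0,0]
    - [27,-20,0,0,0,0]
    - [27,-20,0,0,0,0]
    - [27,-20,0,0,0,0]
    - [27,-20,0,0,0,0]
    - [27,-20,0,0,0,0]
    - [27,-20,0,0,0,0]
    - [27,-20,0,0,0,0]
    - [27,-20,0,0,0,0]
    - [27,-20,0,0,0,0]
    - [27,-20,0,0,0,0]
  claw: 0
  grip_force: 20

```text
time_s: 1.83
tcp_pos: [0.5912, -0.1985, 0.2056]
tool_rot: [-3.142, 0.0, 0.063]
ft_force: [-0.4, -1.3, 0.5]
gripper_width: 0.0
gripper_force: 0.0
```

apply_moves:
  series:
    - [0,0,20,0,0,0]
    - [0,0,30,0,0,0]
    - [0,0,30,0,0,0]
    - [0,0,20,0,0,0]
    - [0,0,0,0,0,0]
    - [0,0,0,0,0,0]

```text
time_s: 2.33
tcp_pos: [0.589, -0.1993, 0.1042]
tool_rot: [-3.14, 0.003, 0.063]
ft_force: [0.4, 0.1, 1.2]
gripper_width: 0.0
gripper_force: 0.0
```

```bash
python3 - <<'E'
from plant import arm
from h import *
import cv2
w=arm.capture("wrist");f=w["frame"][:,:,::-1].copy();np.save("w1.npy",f)
s=arm.sense();print(s['tcp_pos'],s['tool_rot'],s['ft_force'],s['gripper_width'],s['time_s'])
t=arm.capture("top")["frame"][135:215,165:325,::-1]
print(pix(w,s['tcp_pos']))
cv2.imwrite("pics/w1.png",np.vstack([f,cv2.resize(t,(512,256))])[:600])
E
```

```text
[ 0.59057122 -0.20012165  0.10637403] [ 3.14134067e+00 -4.58811779e-04  6.27485841e-02] [ 0.0201838  -0.08225453  0.66519608] -0.0001597957802036623 2.3833
[257.46108593 222.7453921 ]
```

View pics/w1.png

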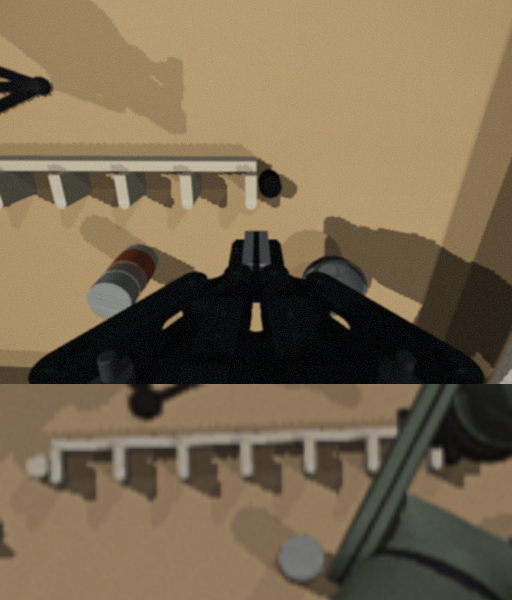

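The wrist view shows div7 straight ahead of the closed tips. The divider front ends are at (251,207), (188,207), (127,207) and (63,207), and the tip is near (257,232). I'll use these to refine the rack pose.

```bash
python3 - <<'E'
from plant import arm
from h import *
w=arm.capture("wrist");s=arm.sense();print(s['tcp_pos'],s['tool_rot'][2])
for n,p in zip("7654",[(251,207),(188,207),(126.5,207),(63,207)]): print(n,onz(w,*p,.046).round(4))
for p in [(250,165),(0,167),(250,159)]: print(onz(w,*p,.046).round(4),onz(w,*p,.032).round(4))
print(onz(w,270,183,.036))
E
```

```text
[ 0.59187831 -0.20086129  0.10832998] 0.06259681945097118
7 [ 0.5794 -0.1968  0.046 ]
6 [ 0.5757 -0.1378  0.046 ]
5 [ 0.5722 -0.0802  0.046 ]
4 [ 0.5685 -0.0208  0.046 ]
[ 0.6195 -0.1936  0.046 ] [ 0.6164 -0.1935  0.032 ]
[0.6037 0.0289 0.046 ] [0.5997 0.0425 0.032 ]
[ 0.6249 -0.1933  0.046 ] [ 0.6221 -0.1932  0.032 ]
[ 0.60105089 -0.21351555  0.036     ]
```

apply_moves:
  series:
    - [1,-2,15,0,0,0]
    - [1,-2,20,0,0,0]
    - [0,0,15,0,0,0]
    - [0,0,4,0,0,0]
    - [0,0,0,0,0,0]
    - [0,0,0,0,0,0]
    - [0,0,0,0,0,0]

```text
time_s: 3.07
tcp_pos: [0.5935, -0.1967, 0.054]
tool_rot: [3.14, -0.003, 0.063]
ft_force: [0.6, -1.2, 0.6]
gripper_width: -0.0002
gripper_force: 0.0
```

apply_moves:
  series:
    - [0,0,1,0,0,0]
    - [0,0,1,0,0,0]
    - [0,0,0,0,0,0]
    - [0,0,0,0,0,0]

```text
time_s: 3.4
tcp_pos: [0.592, -0.1958, 0.05]
tool_rot: [3.141, -0.0, 0.063]
ft_force: [0.0, -0.2, 0.0]
gripper_width: 0.0001
gripper_force: 0.0
```

apply_moves:
  series:
    - [0,0,1,0,0,0]
    - [0,0,1,0,0,0]
    - [0,0,0,0,0,0]
    - [0,0,0,0,0,0]

```text
time_s: 3.73
tcp_pos: [0.5917, -0.1957, 0.0475]
tool_rot: [-3.141, 0.0, 0.063]
ft_force: [-1.0, -1.1, -0.1]
gripper_width: -0.0
gripper_force: 0.0
```

apply_moves:
  series:
    - [0,0,1,0,0,0]
    - [0,0,1,0,0,0]
    - [0,0,0,0,0,0]
    - [0,0,0,0,0,0]

```text
time_s: 4.07
tcp_pos: [0.5918, -0.1957, 0.0456]
tool_rot: [-3.141, 0.0, 0.063]
ft_force: [-0.5, 1.0, -0.3]
gripper_width: 0.0003
gripper_force: 0.0
```

apply_moves:
  series:
    - [0,0,0.5,0,0,0]
    - [0,0,0.5,0,0,0]
    - [0,0,0,0,0,0]
    - [0,0,0,0,0,0]

```text
time_s: 4.4
tcp_pos: [0.5919, -0.1958, 0.0448]
tool_rot: [-3.142, 0.0, 0.063]
ft_force: [0.3, -0.3, -0.6]
gripper_width: 0.0003
gripper_force: 0.0
```

apply_moves:
  series:
    - [0,0,0.5,0,0,0]
    - [0,0,0.5,0,0,0]
    - [0,0,0,0,0,0]
    - [0,0,0,0,0,0]

```text
time_s: 4.73
tcp_pos: [0.5919, -0.1958, 0.0437]
tool_rot: [-3.142, 0.0, 0.063]
ft_force: [-0.3, 0.2, 1.3]
gripper_width: 0.0001
gripper_force: 0.0
```

```bash
python3 - <<'E'
from plant import arm
from h import *
import cv2
w=arm.capture("wrist")["frame"][130:290,130:340,::-1];t=arm.capture("scene")["frame"][180:290,190:310,::-1]
for _ in range(4):arm.capture("top");s=arm.sense();print(s['tcp_pos'],s['ft_force'])
cv2.imwrite("pics/w2.png",np.hstack([cv2.resize(w,(420,320),interpolation=2),cv2.resize(t,(350,320),interpolation=2)]))
E
```

```text
[ 0.59194455 -0.19579336  0.04380307] [-0.41499956 -0.2740194   0.89090119]
[ 0.59195039 -0.19579403  0.04379639] [ 0.7236466  -0.11997908 -0.51408391]
[ 0.59193564 -0.1957781   0.0438124 ] [-0.04990758  0.65702086  0.40546834]
[ 0.59195893 -0.19580749  0.04380991] [-0.1130774   0.53212962  0.40218587]
```

View pics/w2.png

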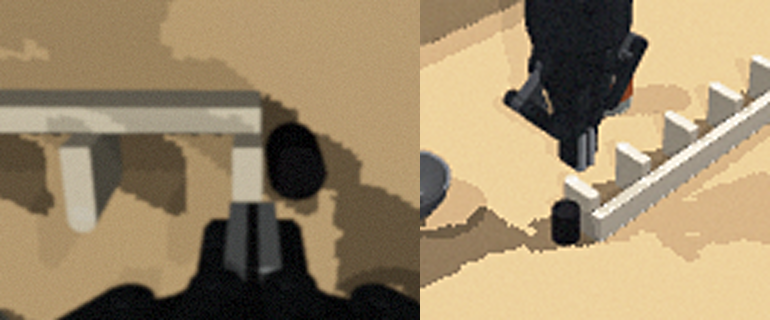

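```bash
python3 - <<'E'
from plant import arm
from h import *
c=arm.capture("scene");w=arm.capture("wrist")
p=arm.sense()['tcp_pos']
for q in ((0,0,0),(.0,0,.01),(-.02,0,0)):
  print(pix(c,p+np.array(q)),pix(w,p+np.array(q)))
for n,q in (("div7 front top",(.579,-.197,.046)),("back top",(.611,-.195,.046))): print(n,pix(c,q),pix(w,q))
f=c["frame"].astype(int);g=w["frame"].astype(int)
print("scene tip col brightness",[(v,f[v,244:250].sum(1).tolist()) for v in range(228,256,2)])
E
```

```text
[243.63860006 244.78471343] [256.10136379 223.40877106]
[243.6430386  241.43513513] [256.12551641 229.80657811]
[237.8870393  240.33908399] [254.36109856 248.42697462]
div7 front top [239.49009334 241.39963648] [256.6508318  241.38390791]
back top [249.53436617 248.23409107] [256.72642498 198.98274601]
scene tip col brightness [(228, [205, 298, 385, 120, 303, 371]), (230, [217, 294, 376, 142, 288, 370]), (232, [226, 292, 379, 124, 298, 350]), (234, [228, 313, 391, 125, 288, 420]), (236, [216, 311, 375, 104, 282, 397]), (238, [232, 286, 403, 615, 615, 608]), (240, [598, 604, 606, 611, 600, 604]), (242, [706, 687, 625, 602, 610, 618]), (244, [714, 710, 711, 715, 651, 407]), (246, [393, 597, 726, 718, 717, 722]), (248, [395, 383, 383, 392, 510, 467]), (250, [223, 393, 398, 395, 427, 456]), (252, [138, 335, 402, 393, 415, 281]), (254, [103, 338, 331, 325, 366, 391])]
```

Both views show the finger ends about 12 mm above the reported TCP, so they haven't reached the divider yet. I'll keep descending carefully.

apply_moves:
  series:
    - [0,0,1,0,0,0]
    - [0,0,1,0,0,0]
    - [0,0,1,0,0,0]
    - [0,0,1,0,0,0]
    - [0,0,0,0,0,0]
    - [0,0,0,0,0,0]

```text
time_s: 5.63
tcp_pos: [0.5918, -0.1957, 0.0396]
tool_rot: [-3.141, 0.0, 0.063]
ft_force: [1.2, 0.3, 0.3]
gripper_width: -0.0005
gripper_force: 0.0
```

apply_moves:
  series:
    - [0,0,1,0,0,0]
    - [0,0,1,0,0,0]
    - [0,0,1,0,0,0]
    - [0,0,0,0,0,0]
    - [0,0,0,0,0,0]

```text
time_s: 6.05
tcp_pos: [0.5918, -0.1958, 0.0366]
tool_rot: [-3.141, 0.0, 0.063]
ft_force: [-0.1, -0.3, -0.1]
gripper_width: -0.0003
gripper_force: 0.0
```

apply_moves:
  series:
    - [0,0,1,0,0,0]
    - [0,0,1,0,0,0]
    - [0,0,0,0,0,0]
    - [0,0,0,0,0,0]

```text
time_s: 6.38
tcp_pos: [0.5918, -0.1957, 0.0346]
tool_rot: [-3.141, 0.0, 0.063]
ft_force: [-0.2, 0.1, -0.8]
gripper_width: 0.0003
gripper_force: 0.0
```

apply_moves:
  series:
    - [0,0,1,0,0,0]
    - [0,0,0,0,0,0]
    - [0,0,0,0,0,0]

```text
time_s: 6.63
tcp_pos: [0.5918, -0.1958, 0.0337]
tool_rot: [-3.141, 0.0, 0.063]
ft_force: [0.4, 0.0, 0.7]
gripper_width: -0.0
gripper_force: 0.0
```

apply_moves:
  series:
    - [0,0,1,0,0,0]
    - [0,0,0,0,0,0]
    - [0,0,0,0,0,0]

```text
time_s: 6.88
tcp_pos: [0.5918, -0.1957, 0.0327]
tool_rot: [-3.141, 0.0, 0.063]
ft_force: [0.2, 0.6, -0.1]
gripper_width: -0.0001
gripper_force: 0.0
```

```bash
python3 - <<'E'
from plant import arm
from h import *
import cv2
w=arm.capture("wrist")["frame"][130:290,130:340,::-1];t=arm.capture("scene")["frame"][180:290,190:310,::-1]
s=arm.sense();print(s['tcp_pos'],s['ft_force'])
cv2.imwrite("pics/w3.png",np.hstack([cv2.resize(w,(420,320),interpolation=2),cv2.resize(t,(350,320),interpolation=2)]))
E
```

```text
[ 0.59192993 -0.19578931  0.03278347] [ 0.2610441  -0.09275276  0.08193177]
```

View pics/w3.png

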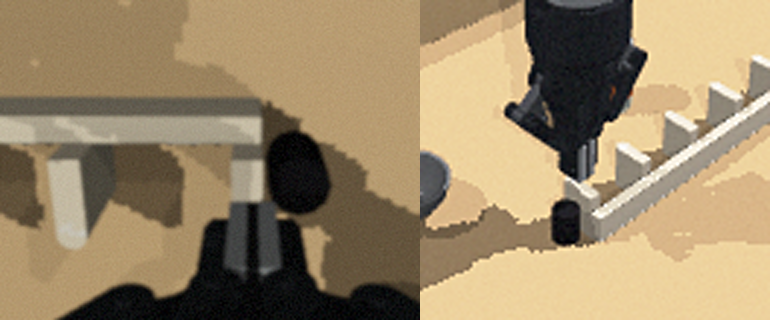

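In the scene half the tip is now right at the top of div7, near (580,180) in the crop. I'll creep down until I feel contact.

apply_moves:
  series:
    - [0,0,1,0,0,0]
    - [0,0,0,0,0,0]
    - [0,0,0,0,0,0]

```text
time_s: 7.23
tcp_pos: [0.5919, -0.1958, 0.0317]
tool_rot: [-3.142, 0.0, 0.063]
ft_force: [0.2, -0.1, 0.0]
gripper_width: -0.0002
gripper_force: 0.0
```

apply_moves:
  series:
    - [0,0,1,0,0,0]
    - [0,0,0,0,0,0]
    - [0,0,0,0,0,0]

```text
time_s: 7.48
tcp_pos: [0.5918, -0.1958, 0.0307]
tool_rot: [-3.141, 0.0, 0.063]
ft_force: [0.1, 0.3, 0.4]
gripper_width: -0.0003
gripper_force: 0.0
```

apply_moves:
  series:
    - [0,0,0.5,0,0,0]
    - [0,0,0,0,0,0]
    - [0,0,0,0,0,0]

```text
time_s: 7.73
tcp_pos: [0.5919, -0.1958, 0.0302]
tool_rot: [-3.142, 0.0, 0.063]
ft_force: [-0.7, 0.0, -0.7]
gripper_width: -0.0002
gripper_force: 0.0
```

```bash
python3 - <<'E'
from plant import arm
from h import *
import cv2
c=arm.capture("scene");w=arm.capture("wrist");f=c["frame"];g=w["frame"]
s=arm.sense();print(s['tcp_pos'],s['ft_force'],s['moment'])
def tri(a,b):
    o1,d1=ray(w,*a);o2,d2=ray(c,*b);t=np.linalg.lstsq(np.c_[d1,-d2],o2-o1,rcond=None)[0]
    p,q=o1+d1*t[0],o2+d2*t[1];return (p+q)/2,np.linalg.norm(p-q)
print(tri((255,231),(246,242)))
print(tri((255,231),(246,243.5)))
a=cv2.resize(g[190:270,210:300,::-1],(450,400),interpolation=0);b=cv2.resize(f[215:265,225:268,::-1],(344,400),interpolation=0)
cv2.imwrite("pics/w4.png",np.hstack([a,b]))
E
```

```text
[ 0.59193337 -0.19580783  0.03028442] [ 0.27491858 -0.60312243  0.28642024] [-0.00086722  0.00108777  0.00133429]
(array([ 0.59877542, -0.19466931,  0.05595297]), np.float64(0.0001985065248060705))
(array([ 0.59737234, -0.19445028,  0.05117434]), np.float64(0.0017162471849670128))
```

View pics/w4.png

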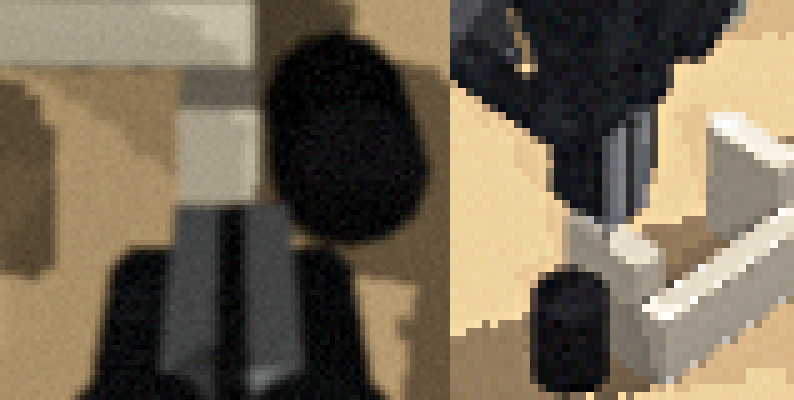

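The tips end about 5 mm above the divider top, over its middle. I'll keep creeping.

apply_moves:
  series:
    - [0,0,0.5,0,0,0]
    - [0,0,0.5,0,0,0]
    - [0,0,0.5,0,0,0]
    - [0,0,0,0,0,0]
    - [0,0,0,0,0,0]

```text
time_s: 8.25
tcp_pos: [0.5919, -0.1957, 0.0287]
tool_rot: [-3.142, 0.0, 0.063]
ft_force: [-0.2, 1.2, -1.1]
gripper_width: -0.0003
gripper_force: 0.0
```

apply_moves:
  series:
    - [0,0,0.5,0,0,0]
    - [0,0,0.5,0,0,0]
    - [0,0,0,0,0,0]
    - [0,0,0,0,0,0]

```text
time_s: 8.58
tcp_pos: [0.5919, -0.1958, 0.0277]
tool_rot: [-3.141, 0.0, 0.063]
ft_force: [0.4, -1.2, -0.4]
gripper_width: 0.0005
gripper_force: 0.0
```

apply_moves:
  series:
    - [0,0,0.5,0,0,0]
    - [0,0,0.5,0,0,0]
    - [0,0,0,0,0,0]
    - [0,0,0,0,0,0]

```text
time_s: 8.92
tcp_pos: [0.5919, -0.1958, 0.0267]
tool_rot: [-3.142, 0.0, 0.063]
ft_force: [0.0, 0.4, 0.0]
gripper_width: -0.0
gripper_force: 0.0
```

apply_moves:
  series:
    - [0,0,0.5,0,0,0]
    - [0,0,0.5,0,0,0]
    - [0,0,0,0,0,0]
    - [0,0,0,0,0,0]

```text
time_s: 9.25
tcp_pos: [0.5919, -0.1958, 0.0257]
tool_rot: [-3.142, 0.0, 0.063]
ft_force: [-0.1, 0.2, 0.7]
gripper_width: -0.0
gripper_force: 0.0
```

apply_moves:
  series:
    - [0,0,0.5,0,0,0]
    - [0,0,0.5,0,0,0]
    - [0,0,0,0,0,0]
    - [0,0,0,0,0,0]

```text
time_s: 9.58
tcp_pos: [0.5918, -0.1958, 0.0247]
tool_rot: [-3.142, 0.0, 0.063]
ft_force: [0.6, -0.9, 1.0]
gripper_width: 0.0
gripper_force: 0.0
```

apply_moves:
  series:
    - [0,0,0.5,0,0,0]
    - [0,0,0.5,0,0,0]
    - [0,0,0,0,0,0]
    - [0,0,0,0,0,0]

```text
time_s: 9.92
tcp_pos: [0.5919, -0.1958, 0.0237]
tool_rot: [-3.142, 0.0, 0.063]
ft_force: [-0.0, 0.4, -0.1]
gripper_width: -0.0001
gripper_force: 0.0
```

```bash
python3 - <<'E'
from plant import arm
from h import *
c=arm.capture("scene");w=arm.capture("wrist");f=c["frame"].astype(int)
g=w["frame"].astype(int)
print("scene");[print(v,f[v,240:254].sum(1).tolist()) for v in range(236,254)]
print("wrist col 250", [(v,g[v,250].sum()) for v in range(215,250,2)])
E
```

```text
scene
236 [70, 81, 72, 58, 208, 315, 385, 135, 305, 303, 199, 635, 603, 611]
237 [74, 62, 67, 72, 228, 326, 391, 134, 287, 291, 200, 631, 616, 613]
238 [39, 67, 94, 62, 224, 324, 384, 134, 303, 298, 178, 626, 607, 607]
239 [51, 69, 64, 71, 220, 325, 383, 142, 284, 280, 493, 620, 606, 610]
240 [92, 40, 62, 64, 223, 323, 388, 141, 295, 421, 627, 616, 607, 608]
241 [80, 95, 69, 68, 224, 311, 373, 125, 288, 428, 627, 617, 620, 614]
242 [29, 86, 75, 68, 219, 324, 388, 105, 282, 422, 644, 626, 627, 638]
243 [231, 41, 59, 24, 215, 319, 375, 110, 368, 255, 369, 360, 368, 377]
244 [411, 313, 110, 147, 270, 317, 387, 387, 596, 427, 349, 353, 366, 360]
245 [399, 407, 404, 284, 260, 305, 268, 663, 661, 670, 512, 350, 355, 374]
246 [398, 403, 405, 330, 328, 327, 674, 671, 653, 659, 666, 460, 356, 356]
247 [411, 408, 403, 396, 397, 307, 415, 588, 660, 660, 571, 433, 368, 373]
248 [224, 336, 412, 406, 413, 384, 395, 326, 519, 459, 456, 425, 307, 315]
249 [65, 72, 90, 219, 412, 403, 390, 381, 421, 455, 457, 431, 302, 289]
250 [62, 47, 51, 61, 229, 407, 389, 403, 414, 455, 461, 420, 212, 755]
251 [24, 101, 99, 95, 114, 406, 399, 387, 425, 456, 437, 535, 641, 654]
252 [113, 125, 114, 96, 144, 341, 409, 390, 430, 285, 736, 646, 646, 649]
253 [95, 122, 105, 96, 107, 342, 341, 317, 362, 740, 740, 724, 720, 738]
wrist col 250 [(215, np.int64(323)), (217, np.int64(473)), (219, np.int64(461)), (221, np.int64(461)), (223, np.int64(448)), (225, np.int64(449)), (227, np.int64(470)), (229, np.int64(432)), (231, np.int64(213)), (233, np.int64(195)), (235, np.int64(198)), (237, np.int64(207)), (239, np.int64(209)), (241, np.int64(203)), (243, np.int64(207)), (245, np.int64(189)), (247, np.int64(216)), (249, np.int64(198))]
```

apply_moves:
  series:
    - [0,0,0.5,0,0,0]
    - [0,0,0.5,0,0,0]
    - [0,0,0,0,0,0]
    - [0,0,0,0,0,0]

```text
time_s: 10.35
tcp_pos: [0.5918, -0.1958, 0.0227]
tool_rot: [-3.141, 0.0, 0.063]
ft_force: [0.0, 0.5, -0.5]
gripper_width: -0.0002
gripper_force: 0.0
```

apply_moves:
  series:
    - [0,0,0.5,0,0,0]
    - [0,0,0.5,0,0,0]
    - [0,0,0,0,0,0]
    - [0,0,0,0,0,0]

```text
time_s: 10.68
tcp_pos: [0.5919, -0.1958, 0.0217]
tool_rot: [-3.142, 0.0, 0.063]
ft_force: [-0.9, 0.8, 0.3]
gripper_width: 0.0
gripper_force: 0.0
```

apply_moves:
  series:
    - [0,0,0.5,0,0,0]
    - [0,0,0,0,0,0]
    - [0,0,0,0,0,0]

```text
time_s: 10.93
tcp_pos: [0.5919, -0.1958, 0.0212]
tool_rot: [-3.142, 0.0, 0.063]
ft_force: [-0.6, -0.8, 0.4]
gripper_width: 0.0001
gripper_force: 0.0
```

apply_moves:
  series:
    - [0,0,1,0,0,0]
    - [0,0,0,0,0,0]

```text
time_s: 11.1
tcp_pos: [0.5921, -0.1959, 0.0206]
tool_rot: [3.141, -0.0, 0.063]
ft_force: [-0.9, 0.7, 1.7]
gripper_width: 0.0
gripper_force: 1.0
```

apply_moves:
  series:
    - [0,0,1,0,0,0]
    - [0,0,0,0,0,0]

```text
time_s: 11.27
tcp_pos: [0.5921, -0.1959, 0.0206]
tool_rot: [3.141, -0.0, 0.063]
ft_force: [-2.9, 1.0, 6.8]
gripper_width: -0.0002
gripper_force: 3.6
```

```bash
python3 - <<'E'
from plant import arm
from h import *
import cv2
c=arm.capture("scene");w=arm.capture("wrist");f=c["frame"];g=w["frame"]
s=arm.sense();print(s['tcp_pos'],s['ft_force'],s['tau'])
a=cv2.resize(g[190:270,210:300,::-1],(450,400),interpolation=0);b=cv2.resize(f[215:265,225:268,::-1],(344,400),interpolation=0)
cv2.imwrite("pics/w5.png",np.hstack([a,b]))
E
```

```text
[ 0.59214068 -0.19587974  0.0205848 ] [-3.01656858  0.55670378  7.26780834] [-1.27711510e-01 -4.22926855e+01 -2.33895743e+01  4.59053821e-02
 -8.88031293e-01  3.50697039e-03]
```

View pics/w5.png

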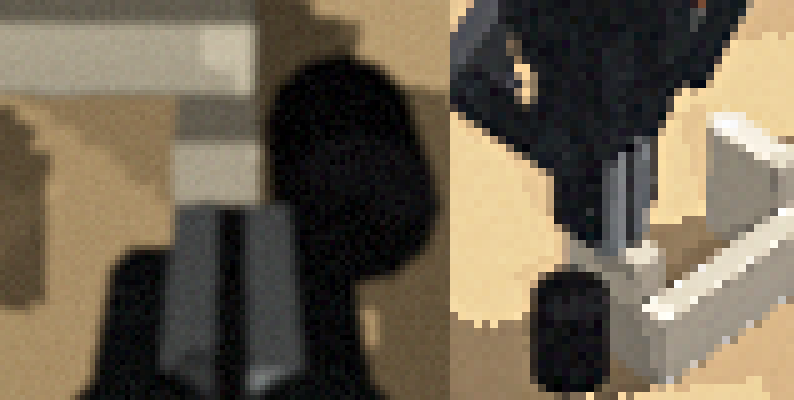

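Contact with div7: 7 N, at a TCP reading of 0.0206. So the real fingertip end is about 25 mm above the reported TCP, an offset I'll use from here on. Next I hop along the row at low height.

apply_moves:
  series:
    - [0,0,-2,0,0,0]
    - [0,0,-2,0,0,0]
    - [0,-15,0,0,0,0]
    - [0,-15,0,0,0,0]
    - [0,-15,0,0,0,0]
    - [0,-14,0,0,0,0]
    - [0,0,0,0,0,0]
    - [0,0,0,0,0,0]
    - [0,0,2,0,0,0]
    - [0,0,1,0,0,0]
    - [0,0,0.8,0,0,0]
    - [0,0,0,0,0,0]
    - [0,0,0,0,0,0]

```text
time_s: 12.45
tcp_pos: [0.5886, -0.1372, 0.0206]
tool_rot: [-3.141, -0.0, 0.062]
ft_force: [-2.5, 2.3, 6.4]
gripper_width: 0.0003
gripper_force: 3.3
```

Div6 touched (6.4 N). Next are div5 and div4.

apply_moves:
  series:
    - [0,0,-2,0,0,0]
    - [0,0,-2,0,0,0]
    - [0,-15,0,0,0,0]
    - [0,-15,0,0,0,0]
    - [0,-14,0,0,0,0]
    - [0,-14,0,0,0,0]
    - [0,0,0,0,0,0]
    - [0,0,0,0,0,0]
    - [0,0,2,0,0,0]
    - [0,0,1,0,0,0]
    - [0,0,1,0,0,0]
    - [0,0,0,0,0,0]
    - [0,0,0,0,0,0]

```text
time_s: 13.53
tcp_pos: [0.5848, -0.0793, 0.0206]
tool_rot: [-3.141, -0.0, 0.062]
ft_force: [-2.9, 2.0, 6.6]
gripper_width: -0.0001
gripper_force: 3.4
```

apply_moves:
  series:
    - [0,0,-2,0,0,0]
    - [0,0,-2,0,0,0]
    - [0,-15,0,0,0,0]
    - [0,-15,0,0,0,0]
    - [0,-14,0,0,0,0]
    - [0,-14,0,0,0,0]
    - [0,0,0,0,0,0]
    - [0,0,0,0,0,0]
    - [0,0,2,0,0,0]
    - [0,0,1,0,0,0]
    - [0,0,1,0,0,0]
    - [0,0,0,0,0,0]
    - [0,0,0,0,0,0]

```text
time_s: 14.62
tcp_pos: [0.5811, -0.0213, 0.0206]
tool_rot: [-3.141, 0.0, 0.062]
ft_force: [-3.0, 2.8, 6.5]
gripper_width: 0.0002
gripper_force: 3.5
```

All four dividers (7, 6, 5, 4) are touched. Now I lift and move behind the jar. I open the fingers to a 24 mm cradle and tilt them forward, so that only the low tips meet the jar and the body clears the lid.

apply_moves:
  series:
    - [0,0,-20,0,0,0]
    - [0,0,-26,0,0,0]
    - [0,0,-26,0,0,0]
    - [-25,9,0,0,0,0]
    - [-26,10,0,0,0,0]
    - [-26,9,0,0,0,0]
    - [-25,9,0,0,0,0]
    - [-25,9,0,0,0,0]
    - [0,0,0,0,0,0]

```text
time_s: 15.37
tcp_pos: [0.4522, -0.076, 0.0903]
tool_rot: [-3.141, 0.005, 0.06]
ft_force: [-0.7, 0.5, -0.7]
gripper_width: 0.0001
gripper_force: 0.0
```

apply_moves:
  series:
    - [0,0,0,0,0.11,0]
    - [0,0,0,0,0.11,0]
    - [0,0,0,0,0.11,0]
    - [0,0,0,0,0.11,0]
    - [0,0,0,0,0.11,0]
    - [0,0,0,0,0.11,0]
    - [0,0,0,0,0,0]
    - [0,0,0,0,0,0]
    - [0,0,0,0,0,0]
  claw: 24

```text
time_s: 16.12
tcp_pos: [0.4586, -0.0742, 0.0922]
tool_rot: [-3.135, -0.606, 0.064]
ft_force: [-0.3, 0.3, -0.1]
gripper_width: 0.0239
gripper_force: 0.0
```

```bash
python3 - <<'E'
from plant import arm
from h import *
import cv2
c=arm.capture("scene");w=arm.capture("wrist");f=c["frame"];g=w["frame"]
s=arm.sense();print(s['time_s'],s['tcp_pos'],s['tool_rot'],s['ft_force'],s['gripper_width'],s['q'])
print(pix(w,s['tcp_pos']),pix(c,s['tcp_pos']))
b=cv2.resize(f[130:250,190:290,::-1],(320,384),interpolation=2)
cv2.imwrite("pics/w6.png",np.hstack([g[:,:480,::-1],b]))
E
```

```text
16.2167 [ 0.45916964 -0.07389344  0.09246688] [-3.13595014 -0.607226    0.06581148] [-0.36239189 -0.40787119  0.08964216] 0.02403033611053615 [-0.63666488 -0.22028024  2.37459791  0.69491491  0.62176071  0.36646356]
[255.841535   224.65771013] [245.55121139 182.73869084]
```

View pics/w6.png

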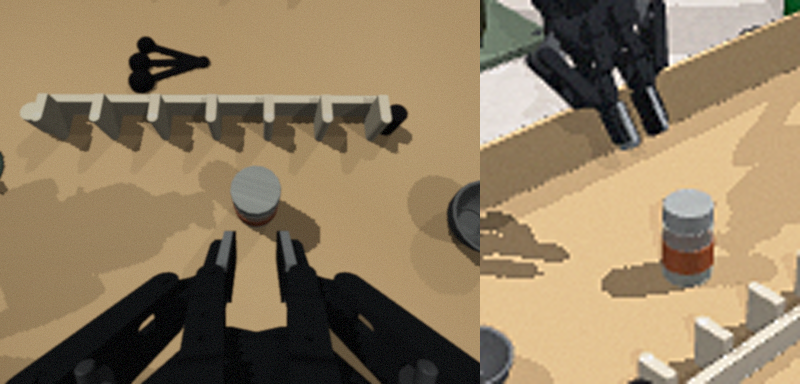

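The wrist view shows the jar lid at (256,188), centred between the open tips at (228,240) and (288,240), with the jar clearly ahead. Next I lower to the floor, sensing for contact.

apply_moves:
  series:
    - [-8,0,11,0,0,0]
    - [-12,0,18,0,0,0]
    - [-12,0,17,0,0,0]
    - [-9,0,13,0,0,0]
    - [-6,0,8,0,0,0]
    - [0,0,0,0,0,0]
    - [0,0,0,0,0,0]

```text
time_s: 16.8
tcp_pos: [0.4577, -0.0723, 0.009]
tool_rot: [-3.133, -0.605, 0.064]
ft_force: [1.3, -0.8, 0.2]
gripper_width: 0.0242
gripper_force: 0.0
```

```bash
python3 - <<'E'
from plant import arm
from h import *
w=arm.capture("wrist");t=arm.capture("top")
s=arm.sense();print(s['time_s'],s['tcp_pos'],s['tool_rot'],s['ft_force'],s['q'])
import cv2
f=t["frame"].astype(int)[165:215,225:295];m=((f.max(2)-f.min(2)<18)&(f.sum(2)>330)).astype(np.uint8)
n,l,st,ce=cv2.connectedComponentsWithStats(m)
for i in range(1,n):
  if st[i,4]>60: 
    u,v=ce[i]+[225,165];print(st[i],u,v,onz(t,u,v,.076))
E
```

```text
16.9 [ 0.45827267 -0.07293123  0.01019295] [-3.13529325 -0.60770876  0.06574883] [-0.03332914  0.24935638  0.17599735] [-0.63669705  0.0474398   2.41001334  1.11271507  0.42977409 -0.11177107]
```

apply_moves:
  series:
    - [-3,0,4,0,0,0]
    - [-2,0,3,0,0,0]
    - [-1,0,2,0,0,0]
    - [0,0,0,0,0,0]
    - [0,0,0,0,0,0]

```text
time_s: 17.32
tcp_pos: [0.4577, -0.0726, -0.001]
tool_rot: [-3.135, -0.607, 0.065]
ft_force: [-1.1, -0.5, -0.3]
gripper_width: 0.0242
gripper_force: 0.0
```

apply_moves:
  series:
    - [-1,0,2,0,0,0]
    - [-1,0,1,0,0,0]
    - [0,0,0,0,0,0]
    - [0,0,0,0,0,0]

```text
time_s: 17.65
tcp_pos: [0.457, -0.0722, -0.0054]
tool_rot: [-3.133, -0.606, 0.064]
ft_force: [-0.0, 0.7, -0.7]
gripper_width: 0.0238
gripper_force: 0.0
```

apply_moves:
  series:
    - [-1,0,1,0,0,0]
    - [0,0,0,0,0,0]
    - [0,0,0,0,0,0]

```text
time_s: 17.9
tcp_pos: [0.4568, -0.0722, -0.0068]
tool_rot: [-3.133, -0.606, 0.064]
ft_force: [-0.5, 0.6, -0.3]
gripper_width: 0.0241
gripper_force: 0.0
```

apply_moves:
  series:
    - [-0.6,0,0.8,0,0,0]
    - [-0.6,0,0.8,0,0,0]
    - [0,0,0,0,0,0]
    - [0,0,0,0,0,0]

```text
time_s: 18.23
tcp_pos: [0.4567, -0.0722, -0.0088]
tool_rot: [-3.134, -0.606, 0.064]
ft_force: [-0.0, 0.4, -0.1]
gripper_width: 0.0241
gripper_force: 0.0
```

apply_moves:
  series:
    - [-0.6,0,0.8,0,0,0]
    - [0,0,0,0,0,0]
    - [0,0,0,0,0,0]

```text
time_s: 18.48
tcp_pos: [0.4567, -0.0722, -0.0097]
tool_rot: [-3.134, -0.606, 0.064]
ft_force: [-0.4, -0.2, 0.1]
gripper_width: 0.0238
gripper_force: 0.0
```

apply_moves:
  series:
    - [-0.6,0,0.8,0,0,0]
    - [0,0,0,0,0,0]
    - [0,0,0,0,0,0]

```text
time_s: 18.73
tcp_pos: [0.4569, -0.0724, -0.0105]
tool_rot: [-3.134, -0.607, 0.064]
ft_force: [0.0, 1.0, 4.0]
gripper_width: 0.0242
gripper_force: 1.3
```

apply_moves:
  series:
    - [-0.6,0,0.8,0,0,0]
    - [0,0,0,0,0,0]
    - [0,0,0,0,0,0]

```text
time_s: 18.98
tcp_pos: [0.4572, -0.0724, -0.0108]
tool_rot: [-3.134, -0.608, 0.064]
ft_force: [-9.9, 0.6, 17.3]
gripper_width: 0.0242
gripper_force: 8.5
```

Floor contact at a TCP reading of -0.0104. I raise about 3 mm above it and start the slow push.

apply_moves:
  series:
    - [1.2,0,-1.7,0,0,0]
    - [1.2,0,-1.7,0,0,0]
    - [0,0,0,0,0,0]
    - [3.3,0,2.3,0,0,0]
    - [3.3,0,2.3,0,0,0]
    - [3.3,0,2.3,0,0,0]
    - [2.5,0,1.7,0,0,0]
    - [2.5,0,1.7,0,0,0]
    - [1.6,0,1.1,0,0,0]
    - [1.6,0,1.1,0,0,0]
    - [1.6,0,1.1,0,0,0]
    - [1.6,0,1.1,0,0,0]
    - [1.6,0,1.1,0,0,0]
    - [1.6,0,1.1,0,0,0]
    - [0,0,0,0,0,0]

```text
time_s: 20.23
tcp_pos: [0.4867, -0.0703, -0.0074]
tool_rot: [-3.134, -0.606, 0.064]
ft_force: [-0.6, -0.6, -0.8]
gripper_width: 0.0238
gripper_force: 0.2
```

```bash
cat > see.py <<'E'
from plant import arm
from h import *
import cv2
s=arm.sense();print(s['time_s'],s['tcp_pos'],s['tool_rot'],s['ft_force'],s['q'][2])
O=np.array([.588,-.022]);y=.063;R=np.array([[np.cos(y),-np.sin(y)],[np.sin(y),np.cos(y)]])
print("tcp rack",R.T@(s['tcp_pos'][:2]-O))
for n,(a,b,cc,d) in (("wrist",(60,240,200,315)),("scene",(120,235,225,300))):
  c=arm.capture(n);f=c["frame"].astype(int)[a:b,cc:d]
  # terracotta band
  m=((f[...,0]>1.8*f[...,1])&(f[...,0]>70)).astype(np.uint8)
  k,l,st,ce=cv2.connectedComponentsWithStats(m)
  if k>1:
    i=1+st[1:,4].argmax();print(n,"band",st[i],ce[i]+[cc,a])
    if n=="scene":
      p=onz(c,*(ce[i]+[cc,a]),.032);p=p[:2]-.021*np.array([1,-.93])/1.366;print("jar~rack",R.T@(p-O))
E
python3 see.py
```

```text
20.2333 [ 0.48667615 -0.07025088 -0.00741246] [-3.13378514 -0.60626383  0.06416263] [-0.62972993 -0.5555094  -0.79680195] 2.348001170103967
tcp rack [-0.10416063 -0.04177598]
wrist band [ 30 164  14   8  21] [237.33333333 228.33333333]
scene band [23 87 16  9 85] [255.72941176 211.70588235]
jar~rack [-0.09786295 -0.03971599]
```

apply_moves:
  series:
    - [1.6,-0.4,1.1,0,0,0]
    - [1.6,-0.6,1.1,0,0,0]
    - [1.6,-0.7,1.1,0,0,0]
    - [1.6,-0.7,1.1,0,0,0]
    - [1.6,-0.7,1.1,0,0,0]
    - [1.6,-0.7,1.1,0,0,0]
    - [1.6,-0.7,1.1,0,0,0]
    - [1.6,-0.7,1.1,0,0,0]
    - [1.6,-0.7,1.1,0,0,0]
    - [1.6,-0.7,1.1,0,0,0]
    - [1.6,-0.7,1.1,0,0,0]
    - [1.6,-0.7,1.1,0,0,0]
    - [1.6,-0.7,1.1,0,0,0]
    - [1.6,-0.7,1.1,0,0,0]
    - [1.6,-0.7,1.1,0,0,0]
    - [1.6,-0.7,1.1,0,0,0]
    - [1.6,-0.7,1.1,0,0,0]
    - [1.6,-0.6,1.1,0,0,0]
    - [1.6,-0.4,1.1,0,0,0]
    - [0,0,0,0,0,0]

```text
time_s: 22.0
tcp_pos: [0.5228, -0.0551, -0.0071]
tool_rot: [-3.134, -0.607, 0.064]
ft_force: [-1.1, 0.2, -0.2]
gripper_width: 0.024
gripper_force: 0.4
```

```bash
python3 see.py; python3 - <<'E'
from plant import arm
from h import *
import cv2
t=arm.capture("top")["frame"][140:205,235:300,::-1];w=arm.capture("wrist")["frame"][60:300,120:400,::-1]
cv2.imwrite("pics/p1.png",np.hstack([cv2.resize(w,(420,360),interpolation=2),cv2.resize(t,(360,360),interpolation=2)]))
E
```

```text
22.0 [ 0.52282343 -0.05514602 -0.00708203] [-3.13376963 -0.60651734  0.0644111 ] [-1.0572144   0.23318829 -0.21892691] 2.275680671220054
tcp rack [-0.06713408 -0.02897685]
wrist band [ 28 161  15  11  23] [235.17391304 227.34782609]
scene band [37 91 16  9 85] [269.32941176 215.68235294]
jar~rack [-0.06233176 -0.02720394]
```

View pics/p1.png

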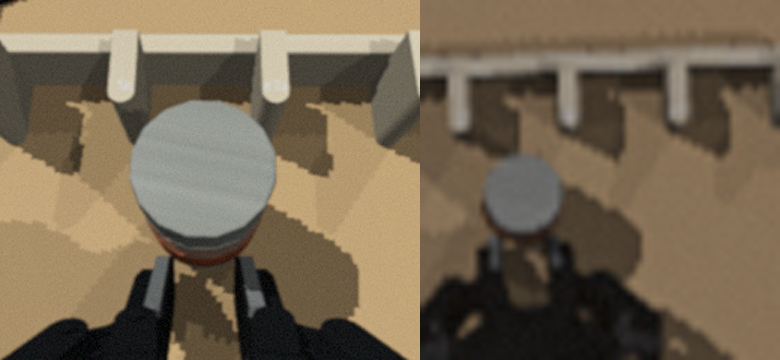

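The wrist view shows the jar upright in the cradle, its lid at (204,168), heading between the dividers at (122,90) and (275,90). The top view confirms these are div4 and div5. The gap centre is about 2 mm further left (+y), so I shift that much while advancing.

apply_moves:
  series:
    - [1.6,-0.5,1.1,0,0,0]
    - [1.6,-0.5,1.1,0,0,0]
    - [1.6,-0.5,1.1,0,0,0]
    - [1.6,-0.5,1.1,0,0,0]
    - [1.6,0,1.1,0,0,0]
    - [1.6,0,1.1,0,0,0]
    - [1.6,0,1.1,0,0,0]
    - [1.6,0,1.1,0,0,0]
    - [1.6,0,1.1,0,0,0]
    - [1.6,0,1.1,0,0,0]
    - [1.6,0,1.1,0,0,0]
    - [1.6,0,1.1,0,0,0]
    - [1.6,0,1.1,0,0,0]
    - [0,0,0,0,0,0]

```text
time_s: 23.37
tcp_pos: [0.548, -0.0516, -0.0069]
tool_rot: [-3.134, -0.607, 0.064]
ft_force: [-0.0, 0.3, -0.9]
gripper_width: 0.024
gripper_force: 0.2
```

apply_moves:
  series:
    - [1.6,0,1.1,0,0,0]
    - [1.6,0,1.1,0,0,0]
    - [1.6,0,1.1,0,0,0]
    - [1.6,0,1.1,0,0,0]
    - [0,0,0,0,0,0]

```text
time_s: 23.78
tcp_pos: [0.5557, -0.0511, -0.0069]
tool_rot: [-3.134, -0.607, 0.064]
ft_force: [-1.0, 0.0, -1.0]
gripper_width: 0.0242
gripper_force: 0.3
```

```bash
python3 see.py
```

```text
23.7833 [ 0.55570652 -0.05108075 -0.00689817] [-3.13396264 -0.60661508  0.0642279 ] [-1.00602476  0.01116737 -1.02991928] 2.202880495887166
tcp rack [-0.03406029 -0.02698992]
wrist band [ 27 161  17  11  25] [235.4  227.44]
scene band [55 97  9  8 30] [285.46666667 220.36666667]
jar~rack [-0.02135667 -0.01264108]
```

apply_moves:
  series:
    - [0.8,0,0.56,0,0,0]
    - [0.8,0,0.56,0,0,0]
    - [0.8,0,0.56,0,0,0]
    - [0.8,0,0.56,0,0,0]
    - [0.8,0,0.56,0,0,0]
    - [0.8,0,0.56,0,0,0]
    - [0.8,0,0.56,0,0,0]
    - [0.8,0,0.56,0,0,0]
    - [0,0,0,0,0,0]

```text
time_s: 24.63
tcp_pos: [0.5632, -0.0505, -0.007]
tool_rot: [-3.134, -0.606, 0.064]
ft_force: [-0.9, -0.2, 0.8]
gripper_width: 0.0239
gripper_force: 0.4
```

apply_moves:
  series:
    - [0.8,0,0.56,0,0,0]
    - [0.8,0,0.56,0,0,0]
    - [0,0,0,0,0,0]

```text
time_s: 24.88
tcp_pos: [0.5651, -0.0503, -0.0071]
tool_rot: [-3.134, -0.606, 0.064]
ft_force: [-2.3, -0.1, -0.5]
gripper_width: 0.024
gripper_force: 0.5
```

apply_moves:
  series:
    - [0.8,0,0.56,0,0,0]
    - [0,0,0,0,0,0]
    - [0,0,0,0,0,0]

```text
time_s: 25.13
tcp_pos: [0.566, -0.0503, -0.0071]
tool_rot: [-3.134, -0.606, 0.064]
ft_force: [-0.8, -0.3, -0.0]
gripper_width: 0.0242
gripper_force: 0.4
```

apply_moves:
  series:
    - [0.8,0,0.56,0,0,0]
    - [0,0,0,0,0,0]
    - [0,0,0,0,0,0]

```text
time_s: 25.38
tcp_pos: [0.567, -0.0502, -0.0071]
tool_rot: [-3.134, -0.606, 0.064]
ft_force: [0.2, 0.0, 0.4]
gripper_width: 0.0236
gripper_force: 0.5
```

apply_moves:
  series:
    - [0.8,0,0.56,0,0,0]
    - [0,0,0,0,0,0]
    - [0,0,0,0,0,0]

```text
time_s: 25.63
tcp_pos: [0.5679, -0.0502, -0.0071]
tool_rot: [-3.134, -0.606, 0.064]
ft_force: [-0.9, 0.8, 1.0]
gripper_width: 0.0239
gripper_force: 0.5
```

apply_moves:
  series:
    - [0.4,0,0.28,0,0,0]
    - [0,0,0,0,0,0]
    - [0,0,0,0,0,0]

```text
time_s: 25.88
tcp_pos: [0.5684, -0.0501, -0.0071]
tool_rot: [-3.134, -0.606, 0.064]
ft_force: [-1.3, 0.6, 0.4]
gripper_width: 0.024
gripper_force: 0.6
```

apply_moves:
  series:
    - [0.8,0,0.56,0,0,0]
    - [0,0,0,0,0,0]
    - [0,0,0,0,0,0]

```text
time_s: 26.13
tcp_pos: [0.5694, -0.05, -0.0071]
tool_rot: [-3.134, -0.606, 0.064]
ft_force: [-0.7, -0.6, 0.1]
gripper_width: 0.0241
gripper_force: 0.5
```

apply_moves:
  series:
    - [0.8,0,0.56,0,0,0]
    - [0,0,0,0,0,0]
    - [0,0,0,0,0,0]

```text
time_s: 26.38
tcp_pos: [0.5702, -0.05, -0.0072]
tool_rot: [-3.134, -0.606, 0.064]
ft_force: [-2.3, 0.3, 0.6]
gripper_width: 0.0239
gripper_force: 0.9
```

```bash
python3 see.py; python3 - <<'E'
from plant import arm
from h import *
t=arm.capture("top");O=np.array([.588,-.022]);y=.063;R=np.array([[np.cos(y),-np.sin(y)],[np.sin(y),np.cos(y)]])
for z,x,yy in ((.076,-.011,-.029),(.076,-.032,-.029),(.076,.010,-.029),(.046,-.022,0),(.046,-.022,-.058)):
  print((x,yy),pix(t,[*(O+R@[x,yy]),z]))
f=t["frame"].astype(int)
for v in range(150,178):print(v,f[v,240:266].sum(1).tolist())
E
```

```text
26.3833 [ 0.570205   -0.049971   -0.00720478] [-3.13367441 -0.60605356  0.06388576] [-2.26843631  0.29484846  0.56800743] 2.1697005508451452
tcp rack [-0.01952071 -0.02679517]
wrist band [ 24 158  20  15  35] [233.71428571 226.62857143]
scene band [ 60 100   9   7  27] [288.66666667 222.74074074]
jar~rack [-0.00969485 -0.01415066]
(-0.011, -0.029) [251.67221378 158.14058068]
(-0.032, -0.029) [251.98523979 165.50242146]
(0.01, -0.029) [251.35985191 150.79435945]
(-0.022, 0) [241.73244718 163.6969841 ]
(-0.022, -0.058) [261.61961016 162.88965539]
150 [315, 319, 320, 322, 295, 288, 322, 339, 336, 345, 344, 365, 388, 390, 403, 403, 379, 381, 405, 404, 423, 426, 427, 432, 432, 431]
151 [360, 357, 356, 361, 358, 362, 356, 358, 349, 347, 338, 355, 358, 361, 388, 409, 370, 355, 361, 357, 401, 411, 422, 426, 429, 434]
152 [373, 361, 360, 359, 383, 382, 366, 358, 336, 330, 313, 325, 313, 302, 330, 355, 329, 279, 261, 283, 379, 408, 420, 356, 330, 331]
153 [349, 366, 364, 315, 299, 297, 314, 326, 327, 318, 320, 322, 317, 314, 317, 320, 297, 201, 114, 147, 391, 434, 426, 258, 142, 126]
154 [327,
[... 2402 characters left out ...]
283, 231, 98, 49, 72, 110, 89, 124, 128, 126, 119, 144, 260, 281, 156, 93, 78, 50, 57, 95, 146, 173, 154, 107]
173 [156, 222, 236, 179, 92, 55, 53, 62, 77, 122, 126, 122, 118, 129, 209, 224, 163, 71, 59, 54, 58, 57, 68, 107, 83, 53]
174 [61, 110, 121, 80, 55, 53, 61, 60, 74, 128, 135, 126, 117, 115, 124, 132, 134, 77, 61, 61, 61, 56, 49, 58, 58, 59]
175 [52, 46, 47, 52, 52, 59, 67, 56, 66, 110, 156, 153, 143, 135, 124, 132, 162, 90, 58, 66, 64, 51, 41, 53, 48, 57]
176 [53, 40, 51, 64, 49, 56, 56, 59, 59, 87, 177, 174, 173, 153, 147, 142, 170, 97, 52, 69, 60, 55, 50, 46, 58, 59]
177 [55, 47, 53, 41, 45, 55, 60, 56, 53, 80, 151, 160, 157, 160, 144, 125, 116, 69, 49, 66, 64, 45, 38, 43, 47, 51]
```

apply_moves:
  series:
    - [0.4,0,0.28,0,0,0]
    - [0,0,0,0,0,0]
    - [0,0,0,0,0,0]

```text
time_s: 26.78
tcp_pos: [0.5705, -0.0499, -0.0073]
tool_rot: [-3.134, -0.606, 0.064]
ft_force: [-4.5, -0.5, 2.7]
gripper_width: 0.0242
gripper_force: 1.7
```

apply_moves:
  series:
    - [0.4,0,0.28,0,0,0]
    - [0,0,0,0,0,0]
    - [0,0,0,0,0,0]

```text
time_s: 27.03
tcp_pos: [0.5707, -0.0499, -0.0075]
tool_rot: [-3.134, -0.605, 0.064]
ft_force: [-5.3, -1.0, 3.2]
gripper_width: 0.024
gripper_force: 2.6
```

The force is rising while the tool has stalled, so the jar is home against the back. I retreat straight back, then up.

apply_moves:
  series:
    - [-0.8,0,-0.56,0,0,0]
    - [-1.6,0,-1.1,0,0,0]
    - [-3.3,0,-2.3,0,0,0]
    - [-6.6,0,-4.6,0,0,0]
    - [-10,0,-7,0,0,0]
    - [-10,0,-7,0,0,0]
    - [-10,0,-7,0,0,0]
    - [-6,0,-4,0,0,0]
    - [8,0,-11,0,0,0]
    - [-5,0,-25,0,0,0]
    - [-5,0,-30,0,0,0]
    - [-5,0,-30,0,0,0]
    - [-5,0,-30,0,0,0]
    - [0,0,0,0,0,0]
    - [0,0,0,0,0,0]

```text
time_s: 28.28
tcp_pos: [0.4326, -0.0619, 0.0927]
tool_rot: [-3.141, -0.613, 0.066]
ft_force: [0.2, 1.0, -0.2]
gripper_width: 0.0239
gripper_force: 0.0
```

```bash
python3 see.py; python3 - <<'E'
from plant import arm
from h import *
import cv2
s=arm.capture("scene")["frame"][:,:,::-1];t=arm.capture("top")["frame"][120:220,135:355,::-1]
a=cv2.resize(s[150:275,150:370],(704,400),interpolation=2)
cv2.imwrite("pics/end.png",np.vstack([a,cv2.resize(t,(704,200))[:200]]))
E
```

```text
28.2833 [ 0.43258463 -0.06191883  0.0927224 ] [-3.14056998 -0.61272918  0.0661537 ] [ 0.19897891  1.01004936 -0.21214553] 2.443211998905811
tcp rack [-0.15762027 -0.03005494]
wrist band [46 50  1  1  1] [246. 110.]
scene band [ 60 100   8   7  26] [288.5        222.84615385]
jar~rack [-0.00971834 -0.01475854]
```

View pics/end.png

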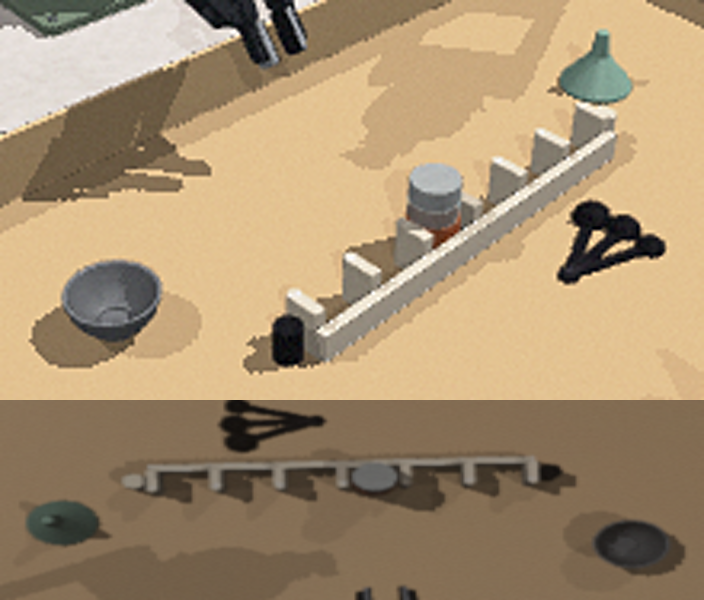

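The jar stands upright at (435,205), third gap from the black peg and against the back. The bowl, funnel and spoons haven't moved, and the gripper is clear.

```bash
python3 -c "
from plant import arm
print(arm.hand_in())"
```

```text
the job is handed in; nothing more can be done
None
```

Job handed in: I touched the first four dividers in order from the black peg, then pushed the terracotta jar upright into the third gap until it was home against the back. The bowl, funnel and spoons look unmoved in the last pictures, and the robot's clock read about 28 s of the 61 s allowed.

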